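# Shim the rocking balance level

## Task

The small laboratory balance leans onto its near right foot, which is too short, so it rocks. Without picking anything up, push the wooden wedge shim along the bench, thin end first, under that short foot until the foot stands on the wedge's flat top and the balance is level, leaving the balance where it stands. Then press down for a moment on the top of the opposite (far left) corner to check that it no longer rocks, and draw back clear of everything, with the shim left in place and the objects round about undisturbed.

Things in the scene. Friction and masses are not known exactly. Their poses are not given: they have to be found in the camera images.
- balance: Compact white top-loading balance, loose, about 1.8 kg. Housing 140 (x) x 170 (y) mm; underside 18 mm, flat top 54 mm, pan (radius 48 mm) 64 mm above the feet's plane. Four rubber feet, radius 12 mm, at (+-52, +-68) mm; the one at (-52, -68) is 8 mm short, so it leans 0.1 rad that way. Origin: midway between the feet, at the undersides of the good ones; x away from robot, y left, z up when level.
- short_foot (a point): Lowest point of the round-bottomed short foot at the near right corner of the balance, 18 mm in from the housing's near side and 17 mm in from its right side. It bears on the bench with a few newtons at the start; when the balance is level it is 8 mm above the bench.
- check_corner (a point): Point on the flat top of the housing straight above the far left foot, 54 mm above that foot's underside: press straight down here. At the start this corner stands about 8 mm high.
- shim: Loose wooden wedge shim, 106 mm long (x), 50 mm wide (y). Origin: centre of underside; +x to the thin end, z up. Ramp from x = +53 mm (0.8 mm thick) up to 8 mm at x = +5; flat top, 8 mm high, back to x = -37; upright push tab (top 32 mm up) from there to the rear end x = -53. Slides with about 1 N, 5 to 10 N under the foot, which should end at about x = -5 mm; past x = -19 the tab meets the housing.
- vial_amber: Amber vial with black cap, 23 mm across, 45 mm tall, origin at the centre of its underside; bystander.
- beaker: Clear beaker, 61 mm across, 76 mm tall, origin at the centre of its underside; bystander.
- forceps: Steel forceps lying flat, 125 x 13 x 10 mm, origin at the centre of the underside; bystander.
- bottle_buffer: Reagent bottle with blue cap, 68 mm across, 125 mm tall, origin at the centre of its underside; bystander.

How it is judged:
On the way, in this order (a step that is already met when the one before it is completed fails the run):
1. the short foot stands on the shim's flat top and the balance is level, the fingers not touching the balance (angle between balance's own z axis and vertical below 0.02 rad and contact force between shim and balance above 0.5 N and x of short_foot in the frame of shim below 0.005 m and contact force between the fingers and balance below 0.3 N), for 0.2 s.
2. the opposite corner is pressed down for a moment (over 2 N) and the balance does not rock (contact force between the fingers and balance above 2 N and horizontal distance between the grasp point and check_corner below 0.035 m and angle between balance's own z axis and vertical below 0.03 rad), for 0.15 s.
At the end, for the whole second after the job is handed in: The short foot bears on the shim's flat top (behind the top of the ramp, within the shim's width), the shim lies flat, the balance is level within 0.02 rad and within 30 mm of where it stood, and both are at rest (angle between balance's own z axis and vertical below 0.02 rad and contact force between shim and balance above 0.5 N and x of short_foot in the frame of shim between -0.03 and 0.005 m and y of short_foot in the frame of shim between -0.025 and 0.025 m and angle between shim's own z axis and vertical below 0.03 rad and distance of balance from where it was at the start of the episode below 0.03 m and linear speed of each of balance, shim below 0.01 m/s); the robot touches nothing.
It fails at once if the shim is lifted off the bench or tipped up (height (world z) of shim above 0.01 m or angle between shim's own z axis and vertical above 0.35 rad).
It fails at once if the balance is lifted, tipped or shoved away (height (world z) of balance above 0.015 m or angle between balance's own z axis and vertical above 0.2 rad or distance of balance from where it was at the start of the episode above 0.045 m).
It fails at once if a bystander is disturbed (moved over 30 mm) (distance of any of vial_amber, beaker, forceps, bottle_buffer from where it was at the start of the episode above 0.03 m).
It also fails if it takes over 51 s, if anything falls off the work surface, if the arm or the gripper's body presses on something with over 40 N, if the wrist force passes 120 N, or if a joint passes its speed limit or range.

## Robot

A 6-joint arm with a two-finger parallel gripper is mounted at the origin on a cart in front of the work surface, level with it; the furniture and walls round the work are solid. World frame = base frame: x ahead of the robot, y to its left, z up, the work surface at z = 0. Lengths are in m, angles in rad, forces in N, time in s.
With the tool pointing down it reaches from about 0.275 to 0.75 m from the base axis. Payload 10.2 kg.
Tool frame: the origin (TCP) lies at the very end of the fingers, on their centre line; the grasp point (between the pads) lies 19 mm behind it; z points along the fingers, y is the direction in which the jaws open and shut (so a half turn about z gives the same grasp; the last joint's range is limited). The gripper opens to 88 mm and grips with 3 to 60 N. Pads are 18 mm wide; open, the fingers measure 123 mm over their backs; the gripper's body (75 mm by 187 mm) begins 45 mm behind the grasp point.
Start: joints at [0.949, 0.313, 1.498, -0, 1.331, -0.223], TCP at [0.204, 0.484, 0.239] pointing down, gripper open.
Joint ranges: [-2.94, 2.94], [-0.97, 2.17], [0.19, 2.56], [-1.23, 4.37], [0.02, 3.11], [-2.88, 2.88]. Speed limits (rad/s): [2.39, 2.39, 3.01, 3.14, 3.14, 3.14].

## Interface

Orientations are given as a unit quaternion [x, y, z, w].
In Python, from station import ctrl gives the robot as it stands.
- The arm moves only by the shell command python3 -m pendant 'ROWS' [FORCE]. ROWS is JSON, a list of rows, each an object of numbers: "wx", "wy", "wz": the turn, a rotation vector about the tool's x, y, z as a fraction of full scale; "x", "y", "z": the shift along the tool's x, y, z as a fraction of full scale; "fingers": the opening, from -1 (shut) to 1 (fully open), so that 0 is half open. A call has exactly 5 rows; each row shifts and turns the commanded pose from where the row before left it, along the tool's axes as they then stand; what a row does not reach is not made up. Full scale, the value 1, is 50 cm for a shift and 360 degrees for a turn. A row lasts 1/10 s, in which the tool goes at most 50 mm and 8.59 degrees, less where a joint would pass 70% of its speed; a pose out of reach is approached as far as the arm can. A call with a number of a shift or a turn outside -1 to 1 is refused whole. A call with a gripper value outside its range is refused whole. The fingers move at their own pace and stop on an object; FORCE is the grip in N (left out, the last holds). Time passes only in rows, so rows that do not move let the fingers close, or fill a call up. It gives the time, the measured TCP pose, the force and the opening at its end, in the units of the state.
- ctrl.state(): the state, without advancing time (a new reading comes with each control period).
- ctrl.camera(name): name is "scene" or "top" or "wrist"; returns a dict with "color" (384x512x3 uint8, red, green, blue), "fx", "fy", "cx", "cy" (pixels), "R" (3x3) and "t" (3): a world point X has camera coordinates R X + t; the wrist camera has in their place "tool_from_camera" (4x4, takes a point from camera to tool coordinates, whose origin is the TCP and whose axes are the flange's). Camera axes: x right, y down, z forward; pixel columns grow to the right and rows downward; lengths in m; the calibration is good to about 2 mm. A picture is of the moment at which its call begins: read the wrist's pose just before it. There is no depth.
- ctrl.job_done(): hands the job in, once; it reports no verdict.
The state is a dict: "time_s": time; "joint_positions": joint angles; "dq": joint speeds; "joint_efforts": joint torques, N m; "tool_pos": TCP position; "orientation": TCP orientation; "wrist_force": force on the tool from outside, world axes, zero at the start; "torque": the same for the moment, N m; "finger_gap": finger opening in m.
Only numpy, scipy, OpenCV 4.12 (cv2) and the standard library are available. Lean on these libraries where they do the work, as an engineer would, in place of code of your own. Each camera call takes 0.05 s, during which the arm holds its last target.

## Working session

There is one attempt and no reset: what is moved stays moved. The work goes in short steps, Python scripts to look and compute and a shell command to move; the robot and the scene stay as the last step left them, time stands still between calls to the robot, and variables do not carry over. Pictures are saved under pics/ and viewed, and the job is handed in when it is done.

```bash
ls; mkdir -p pics; python3 - <<'E'
from station import ctrl
import cv2, json, numpy as np
s=ctrl.state(); print(s)
for n in ["scene","top"]:
    c=ctrl.camera(n); cv2.imwrite(f"pics/{n}0.png",c["color"][:,:,::-1])
    np.savez(f"pics/{n}0.npz",**{k:c[k] for k in c}); print(n,c["fx"],c["cx"],c["cy"],c["R"],c["t"])
E
```

```text
pics
{'time_s': 0.0, 'joint_positions': array([ 9.48636652e-01,  3.13452923e-01,  1.49842416e+00, -1.64211714e-05,
        1.33098152e+00, -2.23388758e-01]), 'dq': array([ 1.22576257e-03, -2.50880141e-03,  1.82987701e-03, -6.49746675e-04,
       -9.25858079e-04,  2.15260204e-06]), 'joint_efforts': array([ 7.65488712e-04, -4.02207291e+01, -2.52267909e+01,  6.94274856e-02,
        3.52914515e-02, -1.22527340e-04]), 'tool_pos': array([0.20371675, 0.48360467, 0.23816443]), 'orientation': array([ 1.98065045e-01,  9.80188674e-01, -5.80519577e-04, -2.52433893e-04]), 'wrist_force': array([-0.20638448, -0.93493446, -0.90483893]), 'torque': array([-0.0522183 ,  0.00191429,  0.00747163]), 'finger_gap': 0.08809930540447815}
scene 488.5841956214885 253.53981744675872 188.02639399094534 [[ 0.88749962 -0.46064905 -0.0121192 ]
 [-0.21732585 -0.39522531 -0.8925057 ]
 [ 0.40634209  0.79473229 -0.45087326]] [-0.45245657  0.25676468  0.66038061]
top 399.18861881162184 254.17214160967055 198.1820410083394 [[-0.02314814 -0.99965478 -0.01242894]
 [-0.99040699  0.02462453 -0.13596921]
 [ 0.13622833  0.00916228 -0.9906351 ]] [0.19797815 0.60315686 1.01255761]
```

View pics/scene0.png

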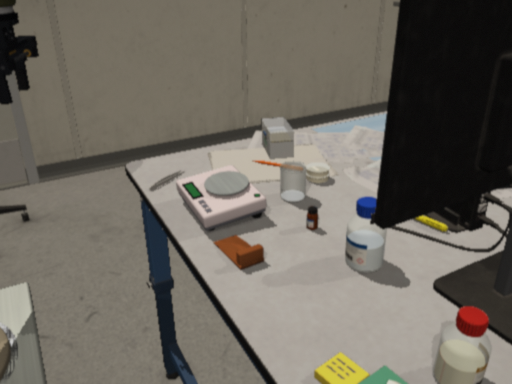

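View pics/top0.png

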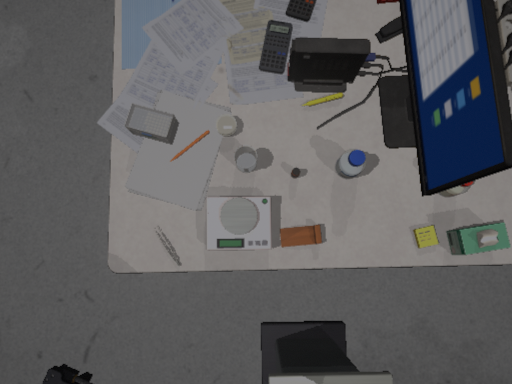

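```bash
python3 - <<'E'
import cv2
a=cv2.imread("pics/top0.png"); cv2.imwrite("pics/topz.png",cv2.resize(a[180:270,195:345],None,fx=5.3,fy=5.3,interpolation=cv2.INTER_CUBIC))
a=cv2.imread("pics/scene0.png"); cv2.imwrite("pics/scz.png",cv2.resize(a[160:280,170:330],None,fx=5,fy=5,interpolation=cv2.INTER_CUBIC))
E
```

```text
(no output)
```

View pics/topz.png

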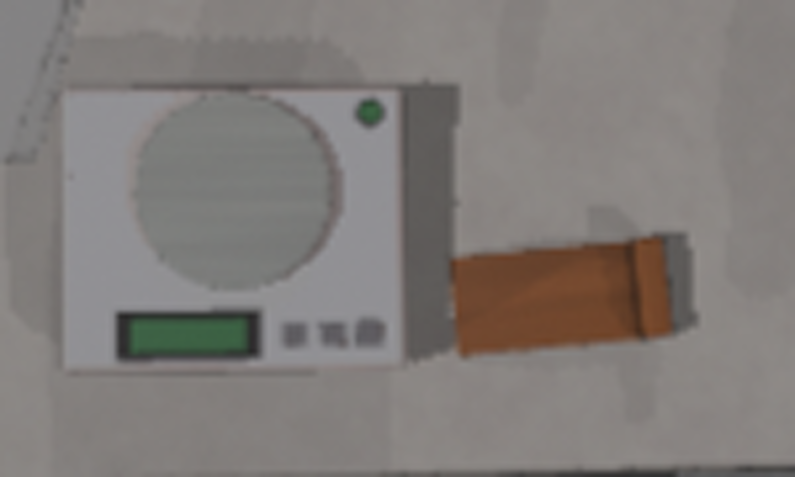

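View pics/scz.png

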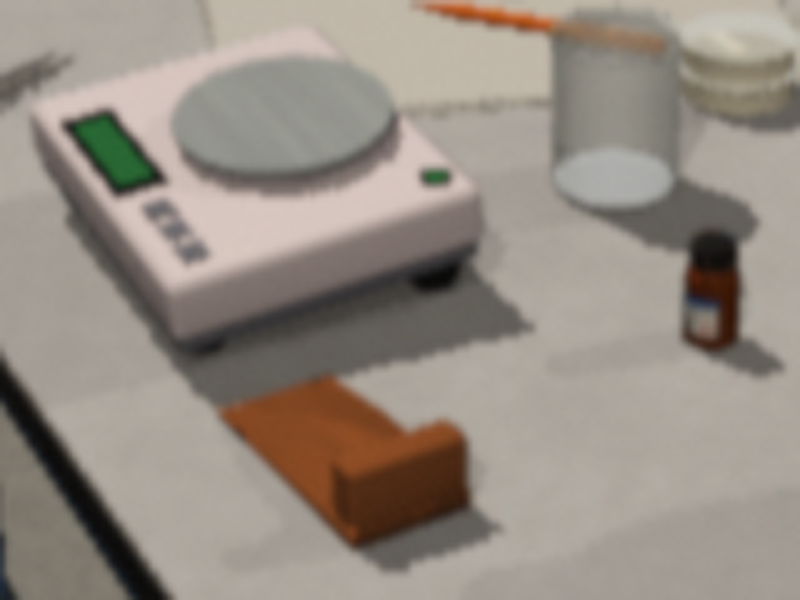

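```bash
cat > fit.py <<'E'
import numpy as np
from scipy.optimize import least_squares
from scipy.spatial.transform import Rotation as Ro
C={n:dict(np.load(f"pics/{n}0.npz")) for n in["scene","top"]}
def proj(n,P):
    c=C[n]; q=np.atleast_2d(P)@c["R"].T+c["t"]
    return np.c_[c["fx"]*q[:,0]/q[:,2]+c["cx"], c["fy"]*q[:,1]/q[:,2]+c["cy"]]
def T(u,v): return ("top",195+u/5.3,180+v/5.3)
def S(u,v): return ("scene",170+u/5,160+v/5)
def fit(obs,pts,tilt,x0):
    def f(p):
        R=Ro.from_euler("z",p[2])*tilt
        return np.array([proj(o[0],R.apply(q)+[p[0],p[1],0])[0]-o[1:] for o,q in zip(obs,pts)]).ravel()
    r=least_squares(f,x0,loss="soft_l1"); return r.x,r.fun.reshape(-1,2)
E
cat > m.py <<'E'
from fit import *
m=.001
obs=[T(453,259),T(460,356),T(665,236),T(672,334),S(220,410),S(330,377),S(357,545),S(468,503)]
pts=np.array([[53,25,.8],[53,-25,.8],[-53,25,32],[-53,-25,32],[53,-25,.8],[53,25,.8],[-53,-25,0],[-53,25,0]])*m
# world +x is left of pushing +y: shim x->world y; shim y -> world -x
pts[:,1]*=-1
x,r=fit(obs,pts,Ro.identity(),[.33,-.05,np.pi/2]); print("shim",x,np.degrees(x[2]));print(r.round(1))
tilt=Ro.from_rotvec(0.097*np.array([104,-136,0])/171.2)
print(tilt.apply([-.052,-.068,.008]))
tilt=tilt if tilt.apply([-.052,-.068,.008])[2]<.004 else tilt.inv()
obs=[T(63,370),T(403,368),T(401,88),T(63,90),S(35,105),S(170,305),S(478,190)]
pts=np.array([[-70,85,54],[-70,-85,54],[70,-85,54],[70,85,54],[-70,85,54],[-70,-85,54],[70,-85,54]])*m
b,r=fit(obs,pts,tilt,[.37,.1,0]);print("bal",b);print(r.round(1))
R=Ro.from_euler("z",b[2]); 
for n,q in [("short level",[-.052,-.068,.008]),("check",[.052,.068,.054])]:
    print(n,R.apply(q)+[b[0],b[1],0],(R*tilt).apply(q)+[b[0],b[1],0])
sf=(R*tilt).apply([-.052,-.068,.008])+[b[0],b[1],0]
print("foot in shim",Ro.from_euler("z",-x[2]).apply(sf-[x[0],x[1],0]))
E
python3 m.py
```

```text
shim [0.50911648 0.06265068 1.633756  ] 93.6073234374365
[[-1.1 -1.1]
 [-0.6 -1. ]
 [-0.5 -1. ]
 [ 0.3 -0.6]
 [-0.9  1. ]
 [-0.3  0.2]
 [-1.2  2.4]
 [ 0.5  2. ]]
[-5.23069671e-02 -6.82347395e-02 -3.88793477e-05]
bal [ 0.54716822  0.22634836 -0.01176185]
[[-0.4  0.5]
 [ 1.3 -0. ]
 [ 1.  -1.1]
 [-0.5 -1. ]
 [-2.9 -0.3]
 [-1.2 -1.7]
 [ 1.1  0.4]]
short level [0.49437203 0.15896467 0.008     ] [ 4.94062320e-01  1.58733554e-01 -3.88793477e-05]
check [0.59996441 0.29373206 0.054     ] [0.59546155 0.29037189 0.0617474 ]
foot in shim [ 9.68396863e-02  8.97898235e-03 -3.88793477e-05]
```

```bash
cat >> fit.py <<'E'
def ray(n,u,v,z):
    c=C[n]; d=c["R"].T@np.array([(u-c["cx"])/c["fx"],(v-c["cy"])/c["fy"],1]); o=-c["R"].T@c["t"]
    return (o+d*(z-o[2])/d[2]).round(3)
E
python3 - <<'E'
from fit import *
for nm,u,v,z in [("vial",296,173,.045),("bottlecap",357,158,.125),("beaker",246,160,.076),("forceps",169,246,.005),("monitor corner",428,190,.2),("monitor .3",428,190,.3),("mon top",400,0,.3),("edge",300,268,0)]: print(nm,ray("top",u,v,z))
print("vial scene",ray("scene",312,228,0),"bottle",ray("scene",366,268,0))
E
```

```text
vial [0.672 0.071 0.045]
bottlecap [ 0.69  -0.073  0.125]
beaker [0.704 0.202 0.076]
forceps [0.488 0.417 0.005]
monitor corner [ 0.595 -0.207  0.2  ]
monitor .3 [ 0.58  -0.165  0.3  ]
mon top [ 0.99  -0.139  0.3  ]
edge [0.422 0.065 0.   ]
vial scene [0.68 0.07 0.  ] bottle [ 0.689 -0.089  0.   ]
```

```bash
python3 -m pendant '[{"wz":0.0221,"fingers":-0.77},{"wz":0.0221,"fingers":-0.77},{"wz":0.0221,"fingers":-0.77},{"wz":0.0221,"fingers":-0.77},{"wz":0.0221,"fingers":-0.77}]' 20; python3 -m pendant '[{"wz":0.0221,"fingers":-0.77},{"wz":0.0221,"fingers":-0.77},{"wz":0.0221,"fingers":-0.77},{"fingers":-0.77},{"fingers":-0.77}]'
cat > go.py <<'E'
import sys,numpy as np
from station import ctrl
from scipy.spatial.transform import Rotation as Ro
s=ctrl.state(); R=Ro.from_quat(s["orientation"]); 
X=R.as_matrix()
print("t",round(s["time_s"],2),"pos",s["tool_pos"].round(4),"xdir",np.degrees(np.arctan2(X[1,0],X[0,0])).round(2),"tilt",np.degrees(np.arccos(-X[2,2])).round(2),"F",s["wrist_force"].round(1),"gap",round(s["finger_gap"],4))
if len(sys.argv)>3:
    d=np.array([float(a) for a in sys.argv[1:4]])-s["tool_pos"]; print("tool shift frac",(R.inv().apply(d)/.5).round(4),"mm",(d*1000).round(1))
E
python3 go.py .5145 -.025 .239
```

```text
t 0.1 pos [0.2037 0.4836 0.2382] xdir 157.15 tilt 0.06 F [-0.7  0.5 -0.7] gap 0.0882
tool shift frac [-0.9678 -0.6961 -0.001 ] mm [ 310.8 -508.6    0.8]schema error: expected keys wx, wy, wz, x, y, z, fingers
schema error: expected keys wx, wy, wz, x, y, z, fingers
```

All keys are required in each row.

```bash
python3 -m pendant '[{"wx":0,"wy":0,"wz":0.0221,"x":0,"y":0,"z":0,"fingers":-0.77},{"wx":0,"wy":0,"wz":0.0221,"x":0,"y":0,"z":0,"fingers":-0.77},{"wx":0,"wy":0,"wz":0.0221,"x":0,"y":0,"z":0,"fingers":-0.77},{"wx":0,"wy":0,"wz":0.0221,"x":0,"y":0,"z":0,"fingers":-0.77},{"wx":0,"wy":0,"wz":0.0221,"x":0,"y":0,"z":0,"fingers":-0.77}]' 20; python3 -m pendant '[{"wx":0,"wy":0,"wz":0.0221,"x":0,"y":0,"z":0,"fingers":-0.77},{"wx":0,"wy":0,"wz":0.0221,"x":0,"y":0,"z":0,"fingers":-0.77},{"wx":0,"wy":0,"wz":0.0221,"x":0,"y":0,"z":0,"fingers":-0.77},{"wx":0,"wy":0,"wz":0,"x":0,"y":0,"z":0,"fingers":-0.77},{"wx":0,"wy":0,"wz":0,"x":0,"y":0,"z":0,"fingers":-0.77}]'
python3 go.py .5145 -.025 .239
```

```text
time_s: 0.6
tool_pos: [0.2038, 0.4837, 0.2384]
orientation: [0.522, 0.853, -0.0, -0.0]
wrist_force: [0.6, 1.3, 0.1]
finger_gap: 0.0504
time_s: 1.1
tool_pos: [0.2038, 0.4837, 0.2385]
orientation: [0.684, 0.73, -0.0, 0.0]
wrist_force: [-0.2, 0.0, -0.2]
finger_gap: 0.011
t 1.1 pos [0.2038 0.4837 0.2385] xdir 93.72 tilt 0.03 F [-0.2  0.  -0.2] gap 0.011
tool shift frac [-1.0556e+00  5.5410e-01 -7.0000e-04] mm [ 3.107e+02 -5.087e+02  5.000e-01]
```

```bash
python3 -m pendant '[{"wx":0,"wy":0,"wz":0,"x":-0.07,"y":0.037,"z":0,"fingers":-0.77},{"wx":0,"wy":0,"wz":0,"x":-0.07,"y":0.037,"z":0,"fingers":-0.77},{"wx":0,"wy":0,"wz":0,"x":-0.07,"y":0.037,"z":0,"fingers":-0.77},{"wx":0,"wy":0,"wz":0,"x":-0.07,"y":0.037,"z":0,"fingers":-0.77},{"wx":0,"wy":0,"wz":0,"x":-0.07,"y":0.037,"z":0,"fingers":-0.77}]';python3 -m pendant '[{"wx":0,"wy":0,"wz":0,"x":-0.07,"y":0.037,"z":0,"fingers":-0.77},{"wx":0,"wy":0,"wz":0,"x":-0.07,"y":0.037,"z":0,"fingers":-0.77},{"wx":0,"wy":0,"wz":0,"x":-0.07,"y":0.037,"z":0,"fingers":-0.77},{"wx":0,"wy":0,"wz":0,"x":-0.07,"y":0.037,"z":0,"fingers":-0.77},{"wx":0,"wy":0,"wz":0,"x":-0.07,"y":0.037,"z":0,"fingers":-0.77}]' 
python3 go.py .5145 -.025 .239
```

```text
time_s: 1.6
tool_pos: [0.3074, 0.3134, 0.2388]
orientation: [0.684, 0.73, 0.0, 0.0]
wrist_force: [1.2, 0.3, -0.1]
finger_gap: 0.0101
time_s: 2.1
tool_pos: [0.4105, 0.1442, 0.2388]
orientation: [0.684, 0.73, 0.0, 0.0]
wrist_force: [0.2, 0.6, 0.7]
finger_gap: 0.0099
t 2.1 pos [0.4105 0.1442 0.2388] xdir 93.7 tilt 0.02 F [0.2 0.6 0.7] gap 0.0099
tool shift frac [-3.512e-01  1.858e-01 -3.000e-04] mm [ 104.  -169.2    0.2]
```

```bash
python3 -m pendant '[{"wx":0,"wy":0,"wz":0,"x":-0.07,"y":0.037,"z":0,"fingers":-0.77},{"wx":0,"wy":0,"wz":0,"x":-0.07,"y":0.037,"z":0,"fingers":-0.77},{"wx":0,"wy":0,"wz":0,"x":-0.07,"y":0.037,"z":0,"fingers":-0.77},{"wx":0,"wy":0,"wz":0,"x":-0.07,"y":0.037,"z":0,"fingers":-0.77},{"wx":0,"wy":0,"wz":0,"x":-0.07,"y":0.037,"z":0,"fingers":-0.77}]' 
python3 go.py .5145 -.025 .06;python3 - <<'E'
from station import ctrl
import cv2
for n in["top","wrist"]:
    c=ctrl.camera(n); cv2.imwrite(f"pics/{n}1.png",c["color"][:,:,::-1])
print(c["fx"],c["fy"],c["cx"],c["cy"],c["tool_from_camera"])
E
```

```text
time_s: 2.6
tool_pos: [0.5135, -0.0248, 0.2387]
orientation: [0.684, 0.729, 0.0, 0.0]
wrist_force: [0.7, 0.9, 1.7]
finger_gap: 0.0102
t 2.6 pos [ 0.5135 -0.0248  0.2387] xdir 93.69 tilt 0.0 F [0.7 0.9 1.7] gap 0.0102
tool shift frac [-0.0004  0.0019  0.3574] mm [   1.    -0.2 -178.7]
265.8890997087554 265.8890997087554 251.86231780150356 188.14844983122236 [[ 8.15084362e-05 -9.57346256e-01 -2.88943142e-01  7.50363427e-02]
 [ 9.99999933e-01  1.80846344e-04 -3.17100931e-04 -1.41525664e-03]
 [ 3.55829699e-04 -2.88943097e-01  9.57346207e-01 -1.46279814e-01]
 [ 0.00000000e+00  0.00000000e+00  0.00000000e+00  1.00000000e+00]]
```

View pics/top1.png

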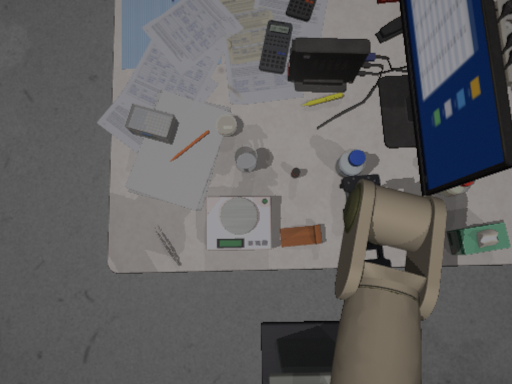

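View pics/wrist1.png

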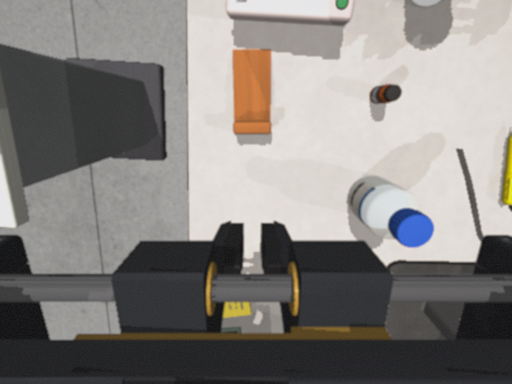

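```bash
python3 - <<'E'
import cv2
a=cv2.imread("pics/wrist1.png"); cv2.imwrite("pics/w1z.png",cv2.resize(a[0:150,200:370],None,fx=4,fy=4,interpolation=cv2.INTER_CUBIC))
E
```

```text
(no output)
```

View pics/w1z.png

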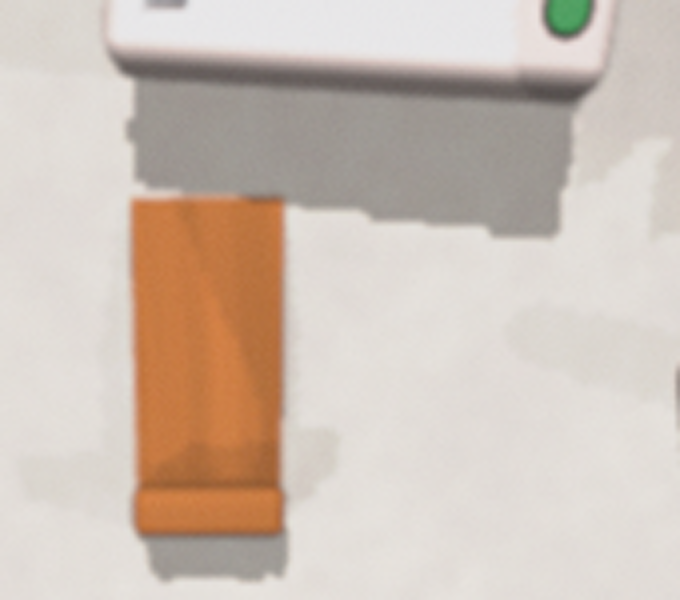

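```bash
cat >> fit.py <<'E'
def wray(u,v,z,pos,quat):
    M=np.array([[8.15e-5,-.957346,-.288943,.0750363],[1,1.8e-4,-3.17e-4,-.001415],[3.56e-4,-.288943,.957346,-.14628]])
    R=Ro.from_quat(quat).as_matrix(); o=R@M[:,3]+pos; d=R@M[:,:3]@np.array([(u-251.862)/265.889,(v-188.148)/265.889,1])
    return (o+d*(z-o[2])/d[2])
E
python3 - <<'E'
from fit import *
p=np.array([.5135,-.0248,.2387]);a=np.radians(93.69)
R=np.array([[np.cos(a),np.sin(a),0],[np.sin(a),-np.cos(a),0],[0,0,-1]]);q=Ro.from_matrix(R).as_quat()
f=lambda u,v,z:wray(200+u/4,v/4,z,p,q)
A,B=f(132,199,.0008),f(284,199,.0008); D,E=f(137,534,.032),f(284,534,.032)
print(A,B,D,E, "w",np.linalg.norm(A-B),np.linalg.norm(D-E),"len",np.linalg.norm(((A+B)-(D+E))[:2]/2))
c=((A+B)-(D+E))/2; print("yaw",np.degrees(np.arctan2(c[1],c[0])),"centre",(A+B+D+E)/4)
print("housing right lower-edge corners z~.03/.05",f(108,60,.045),f(608,75,.054))
E
```

```text
[0.47789127 0.12085692 0.0008    ] [0.52735386 0.12404756 0.0008    ] [0.48624704 0.01656316 0.032     ] [0.53413156 0.0196568  0.032     ] w 0.049565391882011194 0.047984353301793244 len 0.10461626291874168
yaw 94.14773676791516 centre [0.50640593 0.07028111 0.0164    ]
housing right lower-edge corners z~.03/.05 [0.47304597 0.14726324 0.045     ] [0.6101116  0.14988921 0.054     ]
```

```bash
python3 -m pendant '[{"wx":0,"wy":0,"wz":0,"x":0,"y":0,"z":0.06,"fingers":-0.77},{"wx":0,"wy":0,"wz":0,"x":0,"y":0,"z":0.08,"fingers":-0.77},{"wx":0,"wy":0,"wz":0,"x":0,"y":0,"z":0.08,"fingers":-0.77},{"wx":0,"wy":0,"wz":0,"x":0,"y":0,"z":0.08,"fingers":-0.77},{"wx":0,"wy":0,"wz":0,"x":0,"y":0,"z":0.06,"fingers":-0.77}]'; python3 -m pendant '[{"wx":0,"wy":0,"wz":0,"x":0,"y":0,"z":0.04,"fingers":-0.77},{"wx":0,"wy":0,"wz":0,"x":0,"y":0,"z":0.03,"fingers":-0.77},{"wx":0,"wy":0,"wz":0,"x":0,"y":0,"z":0.015,"fingers":-0.77},{"wx":0,"wy":0,"wz":0,"x":0,"y":0,"z":0.01,"fingers":-0.77},{"wx":0,"wy":0,"wz":0,"x":0,"y":0,"z":0,"fingers":-0.77}]'; python3 go.py .51 .09 .01
```

```text
time_s: 3.2
tool_pos: [0.5118, -0.0224, 0.0566]
orientation: [0.684, 0.73, -0.0, -0.001]
wrist_force: [0.5, -0.8, -0.1]
finger_gap: 0.0107
time_s: 3.7
tool_pos: [0.5129, -0.0231, 0.0112]
orientation: [0.685, 0.729, -0.0, -0.0]
wrist_force: [0.4, -0.6, 0.2]
finger_gap: 0.0104
t 3.7 pos [ 0.5129 -0.0231  0.0112] xdir 93.56 tilt 0.01 F [ 0.4 -0.6  0.2] gap 0.0104
tool shift frac [0.226  0.0083 0.0025] mm [ -2.9 113.1  -1.2]
```

```bash
python3 -m pendant '[{"wx":0,"wy":0,"wz":0,"x":0.02,"y":0,"z":0.002,"fingers":-0.77},{"wx":0,"wy":0,"wz":0,"x":0.02,"y":0,"z":0,"fingers":-0.77},{"wx":0,"wy":0,"wz":0,"x":0.01,"y":0,"z":0,"fingers":-0.77},{"wx":0,"wy":0,"wz":0,"x":0.01,"y":0,"z":0,"fingers":-0.77},{"wx":0,"wy":0,"wz":0,"x":0.01,"y":-0.001,"z":0,"fingers":-0.77}]'; python3 -m pendant '[{"wx":0,"wy":0,"wz":0,"x":0.01,"y":-0.001,"z":0,"fingers":-0.77},{"wx":0,"wy":0,"wz":0,"x":0.01,"y":-0.001,"z":0,"fingers":-0.77},{"wx":0,"wy":0,"wz":0,"x":0.01,"y":-0.001,"z":0,"fingers":-0.77},{"wx":0,"wy":0,"wz":0,"x":0.01,"y":-0.001,"z":0,"fingers":-0.77},{"wx":0,"wy":0,"wz":0,"x":0.01,"y":-0.001,"z":0,"fingers":-0.77}]'; python3 go.py; python3 - <<'E'
from station import ctrl
import cv2
o=[]
for n,(x,y,w,h) in {"top":(195,180,150,90),"scene":(170,160,160,120)}.items():
    c=ctrl.camera(n); o.append(cv2.resize(c["color"][y:y+h,x:x+w,::-1],(400*w//160*1,400*h//160),interpolation=cv2.INTER_CUBIC))
    cv2.imwrite(f"pics/{n}2.png",cv2.resize(c["color"][y:y+h,x:x+w,::-1],None,fx=5,fy=5,interpolation=cv2.INTER_CUBIC))
E
```

```text
time_s: 4.2
tool_pos: [0.5105, 0.012, 0.0105]
orientation: [0.685, 0.729, 0.0, 0.0]
wrist_force: [0.2, -1.5, 0.7]
finger_gap: 0.0106
time_s: 4.7
tool_pos: [0.5062, 0.0368, 0.0102]
orientation: [0.685, 0.728, -0.0, 0.0]
wrist_force: [0.9, -1.1, 0.5]
finger_gap: 0.0103
t 4.7 pos [0.5062 0.0368 0.0102] xdir 93.5 tilt 0.0 F [ 0.9 -1.1  0.5] gap 0.0103
```

View pics/top2.png

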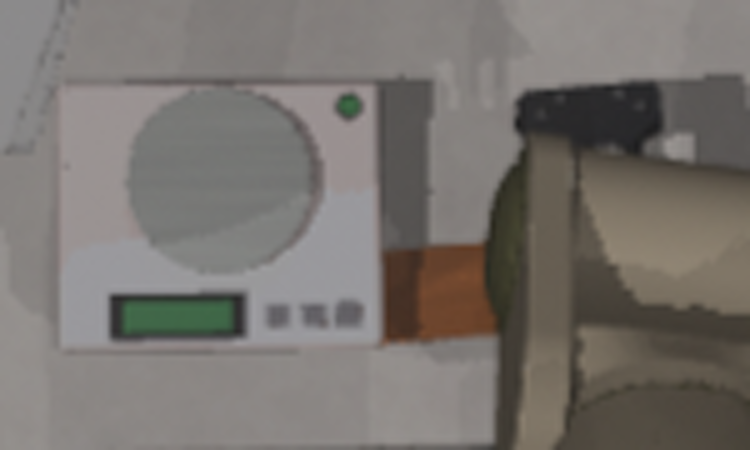

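View pics/scene2.png

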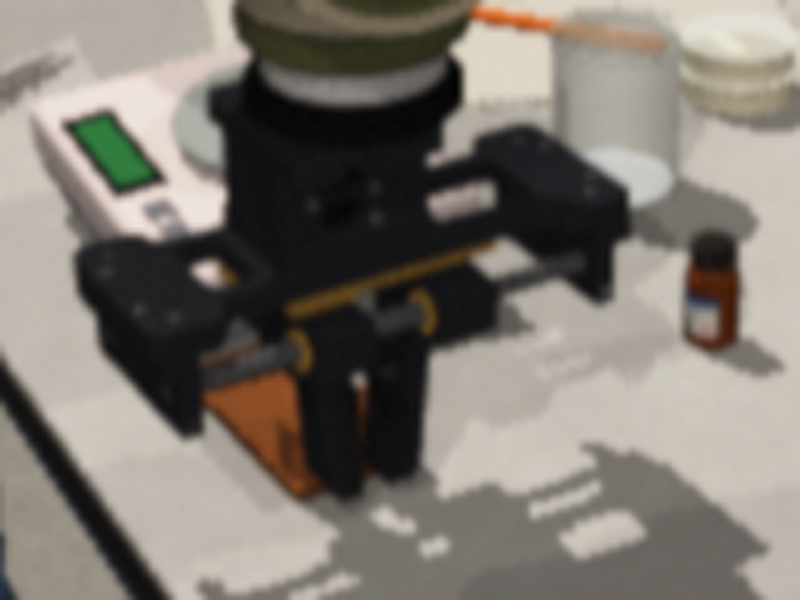

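```bash
python3 - <<'E'
from fit import *
print(ray("scene",170+357/5,160+545/5,0),ray("scene",170+300/5,160+495/5,0))
from station import ctrl
import cv2
cv2.imwrite("pics/wrist2.png",ctrl.camera("wrist")["color"][:,:,::-1])
E
```

```text
[0.492 0.014 0.   ] [0.488 0.051 0.   ]
```

View pics/wrist2.png

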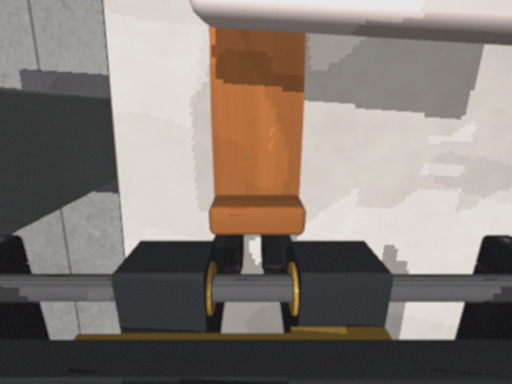

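```bash
python3 - <<'E'
from fit import *
p=np.array([.5062,.0368,.0102]);a=np.radians(93.5)
R=np.array([[np.cos(a),np.sin(a),0],[np.sin(a),-np.cos(a),0],[0,0,-1]]);q=Ro.from_matrix(R).as_quat()
f=lambda u,v,z:wray(u,v,z,p,q).round(4)
for l,u,v,z in [("rear L",212,234,.032),("rear R",303,234,.032),("front L",211,196,.032),("front R",305,196,.032),("207",211,207,.032),("crease",214,197,.008),("house near z.04",200,20,.04),("house z.018",215,26,.018)]: print(l,f(u,v,z))
E
```

```text
rear L [0.4834 0.0482 0.032 ]
rear R [0.5303 0.0511 0.032 ]
front L [0.4826 0.0688 0.032 ]
front R [0.5289 0.0717 0.032 ]
207 [0.4827 0.063  0.032 ]
crease [0.481  0.0601 0.008 ]
house near z.04 [0.4783 0.1427 0.04  ]
house z.018 [0.481  0.1465 0.018 ]
```

```bash
python3 -m pendant '[{"wx":0,"wy":0,"wz":0,"x":0.01,"y":-0.001,"z":0,"fingers":-0.77},{"wx":0,"wy":0,"wz":0,"x":0.01,"y":-0.001,"z":0,"fingers":-0.77},{"wx":0,"wy":0,"wz":0,"x":0.01,"y":-0.001,"z":0,"fingers":-0.77},{"wx":0,"wy":0,"wz":0,"x":0.01,"y":-0.001,"z":0,"fingers":-0.77},{"wx":0,"wy":0,"wz":0,"x":0.01,"y":-0.001,"z":0,"fingers":-0.77}]'; python3 -m pendant '[{"wx":0,"wy":0,"wz":0,"x":0.006,"y":-0.0006,"z":0,"fingers":-0.77},{"wx":0,"wy":0,"wz":0,"x":0.006,"y":-0.0006,"z":0,"fingers":-0.77},{"wx":0,"wy":0,"wz":0,"x":0.006,"y":-0.0006,"z":0,"fingers":-0.77},{"wx":0,"wy":0,"wz":0,"x":0.006,"y":-0.0006,"z":0,"fingers":-0.77},{"wx":0,"wy":0,"wz":0,"x":0.006,"y":-0.0006,"z":0,"fingers":-0.77}]'; python3 go.py; python3 - <<'E'
from station import ctrl
import cv2
cv2.imwrite("pics/wrist3.png",ctrl.camera("wrist")["color"][:,:,::-1])
c=ctrl.camera("top");x,y,w,h=195,180,150,90
cv2.imwrite(f"pics/top3.png",cv2.resize(c["color"][y:y+h,x:x+w,::-1],None,fx=5.3,fy=5.3,interpolation=cv2.INTER_CUBIC))
E
```

```text
time_s: 5.35
tool_pos: [0.5022, 0.0616, 0.0102]
orientation: [0.685, 0.728, -0.0, 0.0]
wrist_force: [0.3, -3.5, -1.0]
finger_gap: 0.0104
time_s: 5.85
tool_pos: [0.4998, 0.0764, 0.0102]
orientation: [0.685, 0.728, -0.0, -0.0]
wrist_force: [0.8, -3.4, -1.4]
finger_gap: 0.0102
t 5.85 pos [0.4998 0.0764 0.0102] xdir 93.5 tilt 0.01 F [ 0.8 -3.4 -1.4] gap 0.0102
```

View pics/wrist3.png

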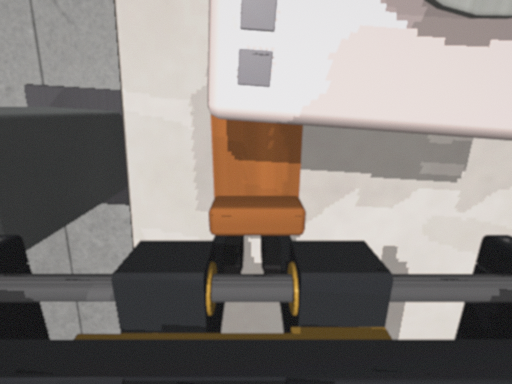

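View pics/top3.png

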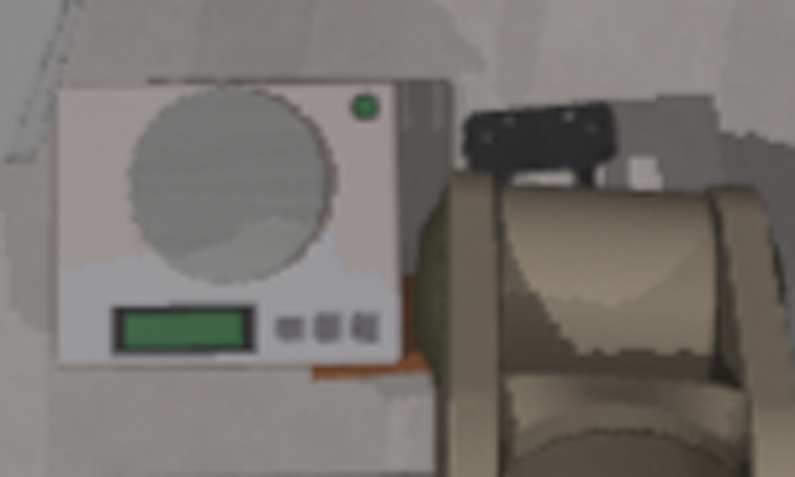

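```bash
cat > w.py <<'E'
from fit import *
def mk(p,deg):
    a=np.radians(deg);R=np.array([[np.cos(a),np.sin(a),0],[np.sin(a),-np.cos(a),0],[0,0,-1]]);q=Ro.from_matrix(R).as_quat()
    return lambda u,v,z:wray(u,v,z,np.array(p),q).round(4)
E
python3 - <<'E'
from w import *
f=mk([.4998,.0764,.0102],93.5)
for l,u,v,z in [("tab rear L",212,234,.032),("rear R",303,234,.032),("207",211,207,.032),("shim near edge",213,150,.008),("shim far edge",301,150,.008),("house near z.04",209,80,.045),("house right z.018",240,120,.018),("house right z.03",240,120,.03),("house .045",240,118,.045)]: print(l,f(u,v,z))
E
```

```text
tab rear L [0.477  0.0878 0.032 ]
rear R [0.5239 0.0907 0.032 ]
207 [0.4763 0.1026 0.032 ]
shim near edge [0.4734 0.1274 0.008 ]
shim far edge [0.5226 0.1304 0.008 ]
house near z.04 [0.4764 0.1606 0.045 ]
house right z.018 [0.4881 0.145  0.018 ]
house right z.03 [0.4886 0.1455 0.03  ]
house .045 [0.4892 0.147  0.045 ]
```

```bash
python3 -m pendant '[{"wx":0,"wy":0,"wz":0,"x":0.009,"y":0,"z":0,"fingers":-0.77},{"wx":0,"wy":0,"wz":0,"x":0.009,"y":0,"z":0,"fingers":-0.77},{"wx":0,"wy":0,"wz":0,"x":0.009,"y":0,"z":0,"fingers":-0.77},{"wx":0,"wy":0,"wz":0,"x":0.009,"y":0,"z":0,"fingers":-0.77},{"wx":0,"wy":0,"wz":0,"x":0.008,"y":0,"z":0,"fingers":-0.77}]';  python3 go.py; python3 - <<'E'
from station import ctrl
import cv2
cv2.imwrite("pics/wrist4.png",ctrl.camera("wrist")["color"][:,:,::-1])
c=ctrl.camera("top");x,y,w,h=195,180,150,90
cv2.imwrite(f"pics/top4.png",cv2.resize(c["color"][y:y+h,x:x+w,::-1],None,fx=5.3,fy=5.3,interpolation=cv2.INTER_CUBIC))
E
```

```text
time_s: 6.45
tool_pos: [0.4985, 0.0983, 0.0102]
orientation: [0.685, 0.728, -0.0, 0.0]
wrist_force: [-0.2, -6.2, -1.4]
finger_gap: 0.01
t 6.45 pos [0.4985 0.0983 0.0102] xdir 93.52 tilt 0.02 F [-0.2 -6.2 -1.4] gap 0.01
```

View pics/wrist4.png

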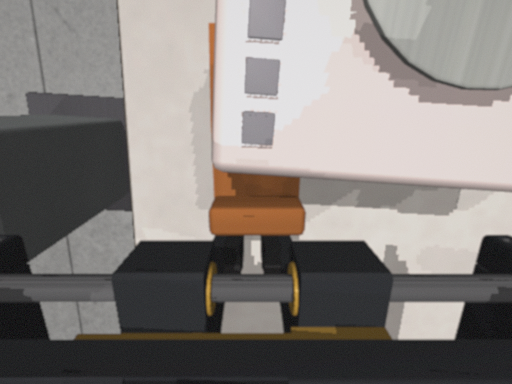

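View pics/top4.png

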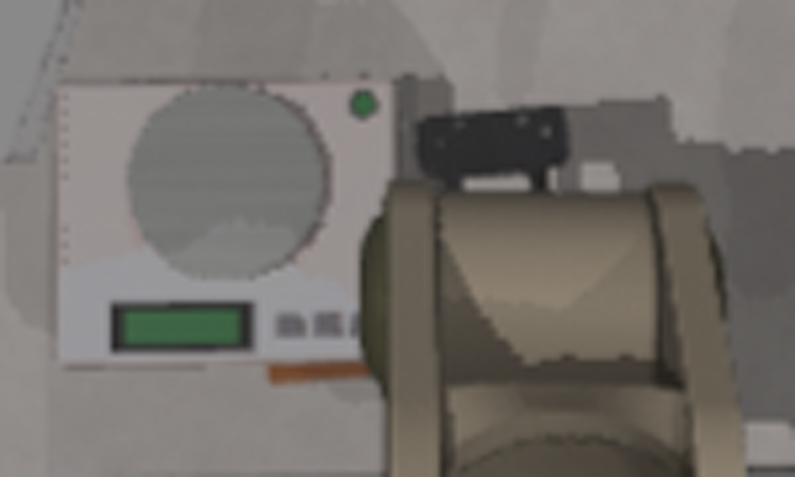

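```bash
python3 - <<'E'
from w import *
f=mk([.4985,.0983,.0102],93.52)
for l,u,v,z in [("tab rear L",212,234,.032),("207",211,207,.032),("shim near edge",213,100,.006),("house near z.045",214,130,.045),("house near .054",220,130,.054),("house right z.018",255,174,.018),("house right z.03",255,174,.03),("house .045",255,172,.045)]: print(l,f(u,v,z))
E
```

```text
tab rear L [0.4757 0.1097 0.032 ]
207 [0.475  0.1245 0.032 ]
shim near edge [0.4713 0.1759 0.006 ]
house near z.045 [0.4774 0.1635 0.045 ]
house near .054 [0.4809 0.1644 0.054 ]
house right z.018 [0.4962 0.1394 0.018 ]
house right z.03 [0.4959 0.1423 0.03  ]
house .045 [0.4954 0.1468 0.045 ]
```

```bash
python3 -m pendant '[{"wx":0,"wy":0,"wz":0,"x":0.005,"y":0,"z":0,"fingers":-0.77},{"wx":0,"wy":0,"wz":0,"x":0.005,"y":0,"z":0,"fingers":-0.77},{"wx":0,"wy":0,"wz":0,"x":0.004,"y":0,"z":0,"fingers":-0.77},{"wx":0,"wy":0,"wz":0,"x":0.002,"y":0,"z":0,"fingers":-0.77},{"wx":0,"wy":0,"wz":0,"x":0,"y":0,"z":0,"fingers":-0.77}]';  python3 go.py; python3 - <<'E'
from station import ctrl
import cv2
cv2.imwrite("pics/wrist5.png",ctrl.camera("wrist")["color"][:,:,::-1])
E
```

```text
time_s: 7.05
tool_pos: [0.4981, 0.106, 0.0102]
orientation: [0.685, 0.728, -0.0, 0.0]
wrist_force: [0.9, -2.4, -1.1]
finger_gap: 0.0103
t 7.05 pos [0.4981 0.106  0.0102] xdir 93.5 tilt 0.01 F [ 0.9 -2.4 -1.1] gap 0.0103
```

View pics/wrist5.png

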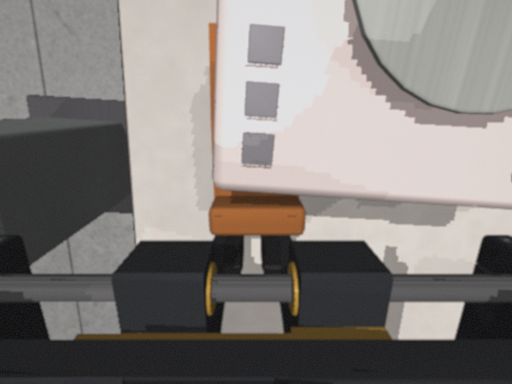

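```bash
python3 - <<'E'
from w import *
f=mk([.4981,.106,.0102],93.5)
for l,u,v,z in [("tab rear L",212,234,.032),("207",211,207,.032),("house .045",255,193,.045),("house .050",255,191,.05)]: print(l,f(u,v,z))
E
python3 -m pendant '[{"wx":0,"wy":0,"wz":0,"x":-0.01,"y":0,"z":0,"fingers":-0.77},{"wx":0,"wy":0,"wz":0,"x":-0.04,"y":0,"z":0,"fingers":-0.77},{"wx":0,"wy":0,"wz":0,"x":-0.04,"y":0,"z":-0.04,"fingers":-0.77},{"wx":0,"wy":0,"wz":0,"x":-0.02,"y":0,"z":-0.08,"fingers":-0.77},{"wx":0,"wy":0,"wz":0,"x":0,"y":0,"z":-0.09,"fingers":-0.77}]';python3 -m pendant '[{"wx":0,"wy":0,"wz":0,"x":-0.01,"y":0,"z":-0.08,"fingers":-1},{"wx":0,"wy":0,"wz":0,"x":-0.04,"y":0,"z":-0.04,"fingers":-1},{"wx":0,"wy":0,"wz":0,"x":-0.04,"y":0,"z":0,"fingers":-1},{"wx":0,"wy":0,"wz":0,"x":0,"y":0,"z":0,"fingers":-1},{"wx":0,"wy":0,"wz":0,"x":0,"y":0,"z":0,"fingers":-1}]';  python3 go.py; python3 - <<'E'
from station import ctrl
import cv2
cv2.imwrite("pics/wrist6.png",ctrl.camera("wrist")["color"][:,:,::-1])
for n,(x,y,w,h) in {"top":(195,180,150,90),"scene":(170,160,160,120)}.items():
    c=ctrl.camera(n); 
    cv2.imwrite(f"pics/{n}6.png",cv2.resize(c["color"][y:y+h,x:x+w,::-1],None,fx=5,fy=5,interpolation=cv2.INTER_CUBIC))
E
```

```text
tab rear L [0.4753 0.1174 0.032 ]
207 [0.4746 0.1322 0.032 ]
house .045 [0.4956 0.1451 0.045 ]
house .050 [0.4954 0.1476 0.05  ]
time_s: 7.6
tool_pos: [0.5007, 0.0501, 0.1158]
orientation: [0.686, 0.728, -0.001, -0.001]
wrist_force: [0.5, 0.3, -0.5]
finger_gap: 0.0108
time_s: 8.1
tool_pos: [0.5038, 0.0065, 0.1749]
orientation: [0.685, 0.728, 0.0, -0.001]
wrist_force: [0.0, 0.4, -1.2]
finger_gap: 0.0002
t 8.1 pos [0.5038 0.0065 0.1749] xdir 93.46 tilt 0.06 F [ 0.   0.4 -1.2] gap 0.0002
```

View pics/wrist6.png

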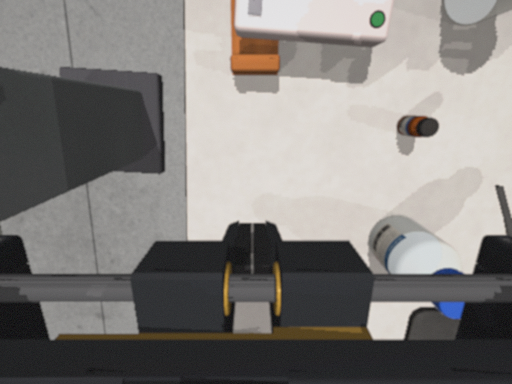

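View pics/top6.png

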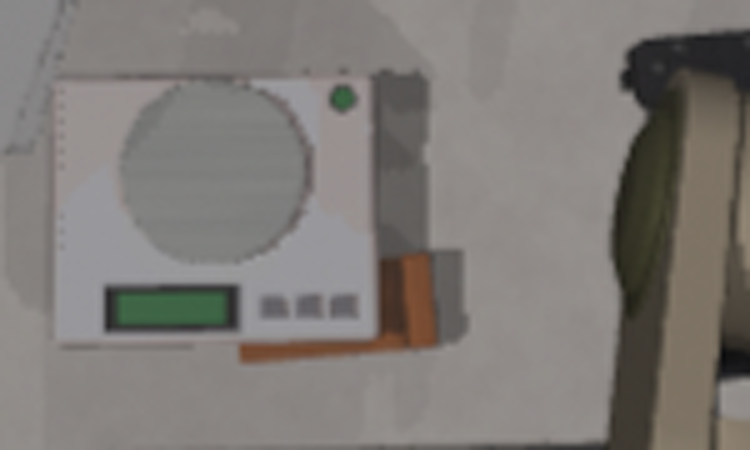

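View pics/scene6.png

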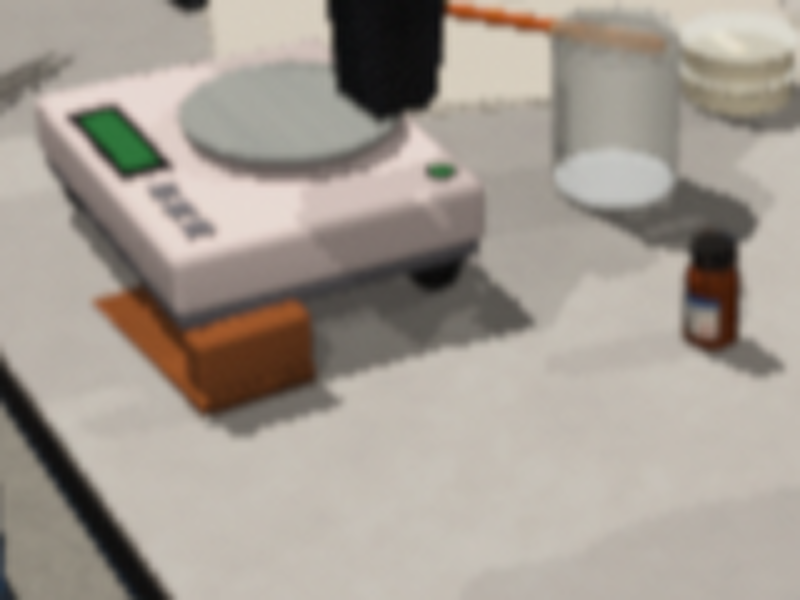

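```bash
python3 - <<'E'
from fit import *
m=.001
T=lambda u,v:("top",195+u/5,180+v/5)
obs=[T(241,362),T(429,252),T(437,346),S(97,302),S(210,411),S(315,375)]
pts=np.array([[53,25,.8],[-53,-25,32],[-53,25,32],[53,25,.8],[-53,25,0],[-53,-25,0]])*m
x,r=fit(obs,pts,Ro.identity(),[.5,.16,1.63]);print("shim",x,np.degrees(x[2]));print(r.round(1))
for ang in (0,-.03,-.05,-.097,.03):
    tilt=Ro.from_rotvec(-ang*np.array([104,-136,0])/171.2)
    obs=[T(55,345),T(378,340),T(375,77),T(53,78),S(35,105),S(478,190)]
    pts=np.array([[-70,85,54],[-70,-85,54],[70,-85,54],[70,85,54],[-70,85,54],[70,-85,54]])*m
    b,r=fit(obs,pts,tilt,[.547,.226,0]);R=Ro.from_euler("z",b[2])
    sf=R.apply([-.052,-.068,.008])+[b[0],b[1],0]
    print(ang,b,"cost",(r**2).sum().round(2),"foot in shim",Ro.from_euler("z",-x[2]).apply(sf-[x[0],x[1],0]).round(4),"check",(R.apply([.052,.068,.054])+[b[0],b[1],0]).round(4))
E
```

```text
shim [0.49680274 0.16706336 1.63332224] 93.58247119487929
[[-0.6 -0.7]
 [-0.2 -1.3]
 [ 0.  -1.1]
 [-1.3  0. ]
 [-1.3  2.3]
 [ 0.4  2.1]]
0 [ 0.54536716  0.22646084 -0.01809235] cost 11.3 foot in shim [-0.0073  0.0051  0.008 ] check [0.5986 0.2935 0.054 ]
-0.03 [ 0.54655506  0.22725536 -0.01796403] cost 11.19 foot in shim [-0.0066  0.0039  0.008 ] check [0.5998 0.2943 0.054 ]
-0.05 [ 0.54735825  0.22779595 -0.01790471] cost 11.05 foot in shim [-0.0061  0.003   0.008 ] check [0.6006 0.2949 0.054 ]
-0.097 [ 0.5492755   0.22910196 -0.01778689] cost 10.51 foot in shim [-0.005  0.001  0.008] check [0.6025 0.2962 0.054 ]
0.03 [ 0.54419914  0.22568219 -0.01829775] cost 11.33 foot in shim [-0.008   0.0064  0.008 ] check [0.5974 0.2927 0.054 ]
```

```bash
python3 - <<'E'
from fit import *
print("pan",ray("top",195+217/5,180+171/5,.064))
E
python3 go.py .600 .296 .175
```

```text
pan [0.564 0.225 0.064]
t 8.25 pos [0.5039 0.007  0.1748] xdir 93.55 tilt 0.06 F [ 0.8  0.3 -0.7] gap 0.0005
tool shift frac [ 5.650e-01  2.276e-01 -2.000e-04] mm [9.61e+01 2.89e+02 2.00e-01]
```

```bash
python3 -m pendant '[{"wx":0,"wy":0,"wz":0,"x":0.04,"y":0.016,"z":0,"fingers":-1},{"wx":0,"wy":0,"wz":0,"x":0.06,"y":0.024,"z":0,"fingers":-1},{"wx":0,"wy":0,"wz":0,"x":0.06,"y":0.024,"z":0,"fingers":-1},{"wx":0,"wy":0,"wz":0,"x":0.06,"y":0.024,"z":0,"fingers":-1},{"wx":0,"wy":0,"wz":0,"x":0.06,"y":0.024,"z":0,"fingers":-1}]';python3 -m pendant '[{"wx":0,"wy":0,"wz":0,"x":0.06,"y":0.024,"z":0,"fingers":-1},{"wx":0,"wy":0,"wz":0,"x":0.06,"y":0.024,"z":0,"fingers":-1},{"wx":0,"wy":0,"wz":0,"x":0.06,"y":0.024,"z":0,"fingers":-1},{"wx":0,"wy":0,"wz":0,"x":0.06,"y":0.024,"z":0,"fingers":-1},{"wx":0,"wy":0,"wz":0,"x":0.045,"y":0.02,"z":0,"fingers":-1}]'; python3 -m pendant '[{"wx":0,"wy":0,"wz":0,"x":0,"y":0,"z":0,"fingers":-1},{"wx":0,"wy":0,"wz":0,"x":0,"y":0,"z":0.04,"fingers":-1},{"wx":0,"wy":0,"wz":0,"x":0,"y":0,"z":0.06,"fingers":-1},{"wx":0,"wy":0,"wz":0,"x":0,"y":0,"z":0.06,"fingers":-1},{"wx":0,"wy":0,"wz":0,"x":0,"y":0,"z":0.02,"fingers":-1}]'; python3 go.py .6 .296 .054; python3 - <<'E'
from station import ctrl
import cv2
cv2.imwrite("pics/wrist7.png",ctrl.camera("wrist")["color"][:,:,::-1])
for n,(x,y,w,h) in {"top":(195,180,150,90),"scene":(140,130,160,120)}.items():
    c=ctrl.camera(n); 
    cv2.imwrite(f"pics/{n}7.png",cv2.resize(c["color"][y:y+h,x:x+w,::-1],None,fx=5,fy=5,interpolation=cv2.INTER_CUBIC))
E
```

```text
time_s: 8.75
tool_pos: [0.5514, 0.1514, 0.1749]
orientation: [0.685, 0.729, -0.0, -0.0]
wrist_force: [0.6, -0.4, 0.8]
finger_gap: -0.0002
time_s: 9.25
tool_pos: [0.6002, 0.2978, 0.1745]
orientation: [0.684, 0.729, -0.0, -0.0]
wrist_force: [0.2, 0.2, -0.7]
finger_gap: 0.0003
time_s: 9.75
tool_pos: [0.5989, 0.2945, 0.0819]
orientation: [0.685, 0.728, -0.002, -0.001]
wrist_force: [-0.0, 0.2, 0.4]
finger_gap: 0.0003
t 9.75 pos [0.5989 0.2945 0.0819] xdir 93.5 tilt 0.33 F [-0.   0.2  0.4] gap 0.0003
tool shift frac [0.003  0.0028 0.0557] mm [  1.1   1.5 -27.9]
```

View pics/wrist7.png

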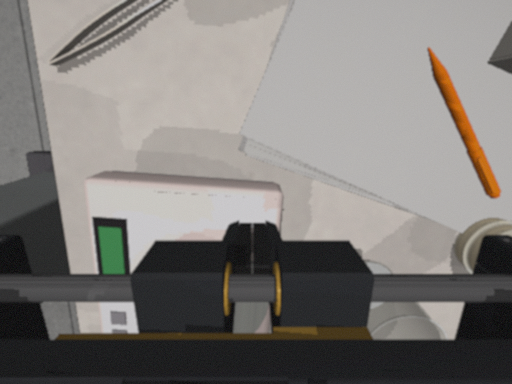

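View pics/scene7.png

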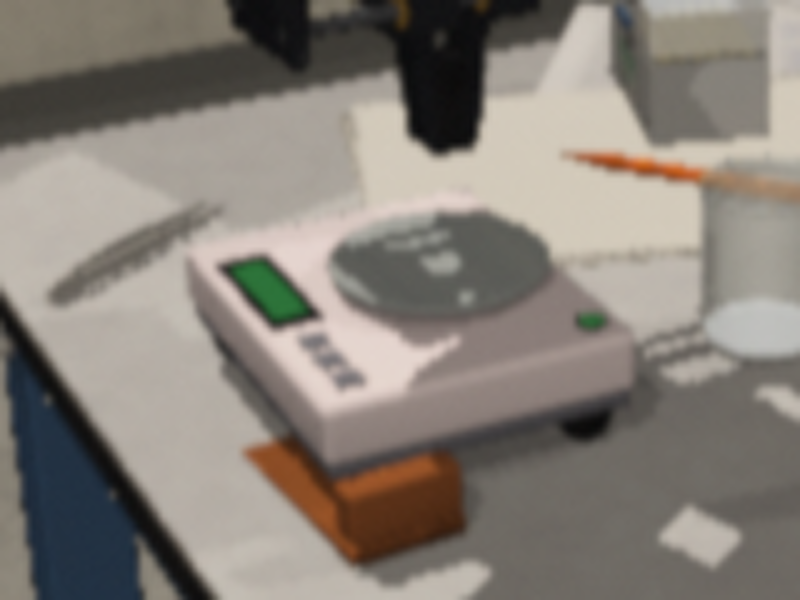

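```bash
python3 - <<'E'
from w import *
f=mk([.5989,.2945,.0819],93.5)
print(f(190,183,.052),f(282,215,.05), f(282,189,.05))
E
```

```text
[0.5534 0.3173 0.052 ] [0.6191 0.2967 0.05  ] [0.6172 0.3163 0.05  ]
```

```bash
python3 -m pendant '[{"wx":0,"wy":0,"wz":0,"x":0.006,"y":0.003,"z":0.02,"fingers":-1},{"wx":0,"wy":0,"wz":0,"x":0,"y":0,"z":0.02,"fingers":-1},{"wx":0,"wy":0,"wz":0,"x":0,"y":0,"z":0.006,"fingers":-1},{"wx":0,"wy":0,"wz":0,"x":0,"y":0,"z":0.004,"fingers":-1},{"wx":0,"wy":0,"wz":0,"x":0,"y":0,"z":0.004,"fingers":-1}]'; python3 go.py .6 .3 .054
```

```text
time_s: 10.4
tool_pos: [0.6021, 0.2983, 0.0583]
orientation: [0.685, 0.728, 0.0, 0.0]
wrist_force: [-0.2, -1.3, -0.1]
finger_gap: 0.0002
t 10.4 pos [0.6021 0.2983 0.0583] xdir 93.51 tilt 0.02 F [-0.2 -1.3 -0.1] gap 0.0002
tool shift frac [ 0.0037 -0.0039  0.0086] mm [-2.1  1.7 -4.3]
```

```bash
python3 -m pendant '[{"wx":0,"wy":0,"wz":0,"x":0,"y":0,"z":0.002,"fingers":-1},{"wx":0,"wy":0,"wz":0,"x":0,"y":0,"z":0.002,"fingers":-1},{"wx":0,"wy":0,"wz":0,"x":0,"y":0,"z":0.002,"fingers":-1},{"wx":0,"wy":0,"wz":0,"x":0,"y":0,"z":0.002,"fingers":-1},{"wx":0,"wy":0,"wz":0,"x":0,"y":0,"z":0,"fingers":-1}]'; python3 go.py .6 .3 .054
```

```text
time_s: 10.9
tool_pos: [0.602, 0.2983, 0.0543]
orientation: [0.685, 0.728, 0.0, 0.0]
wrist_force: [-0.0, -0.1, 0.1]
finger_gap: -0.0001
t 10.9 pos [0.602  0.2983 0.0543] xdir 93.5 tilt 0.01 F [-0.  -0.1  0.1] gap -0.0001
tool shift frac [ 0.0037 -0.0038  0.0006] mm [-2.   1.7 -0.3]
```

```bash
python3 -m pendant '[{"wx":0,"wy":0,"wz":0,"x":0,"y":0,"z":0.001,"fingers":-1},{"wx":0,"wy":0,"wz":0,"x":0,"y":0,"z":0.001,"fingers":-1},{"wx":0,"wy":0,"wz":0,"x":0,"y":0,"z":0.001,"fingers":-1},{"wx":0,"wy":0,"wz":0,"x":0,"y":0,"z":0.001,"fingers":-1},{"wx":0,"wy":0,"wz":0,"x":0,"y":0,"z":0,"fingers":-1}]'; python3 go.py .6 .3 .054
```

```text
time_s: 11.4
tool_pos: [0.6022, 0.2983, 0.054]
orientation: [0.685, 0.728, 0.0, 0.0]
wrist_force: [-3.4, -2.1, 11.7]
finger_gap: 0.0006
t 11.4 pos [0.6022 0.2983 0.054 ] xdir 93.51 tilt 0.07 F [-3.4 -2.1 11.7] gap 0.0006
tool shift frac [ 0.0036 -0.0042 -0.0001] mm [-2.2  1.7  0. ]
```

```bash
python3 -m pendant '[{"wx":0,"wy":0,"wz":0,"x":0,"y":0,"z":0,"fingers":-1},{"wx":0,"wy":0,"wz":0,"x":0,"y":0,"z":0,"fingers":-1},{"wx":0,"wy":0,"wz":0,"x":0,"y":0,"z":0,"fingers":-1},{"wx":0,"wy":0,"wz":0,"x":0,"y":0,"z":0,"fingers":-1},{"wx":0,"wy":0,"wz":0,"x":0,"y":0,"z":0,"fingers":-1}]';python3 -m pendant '[{"wx":0,"wy":0,"wz":0,"x":0,"y":0,"z":-0.006,"fingers":-1},{"wx":0,"wy":0,"wz":0,"x":0,"y":0,"z":-0.02,"fingers":-1},{"wx":0,"wy":0,"wz":0,"x":0,"y":0,"z":-0.06,"fingers":-1},{"wx":0,"wy":0,"wz":0,"x":0,"y":0,"z":-0.08,"fingers":-1},{"wx":0,"wy":0,"wz":0,"x":0,"y":0,"z":-0.08,"fingers":-1}]'; python3 -m pendant '[{"wx":0,"wy":0,"wz":0,"x":-0.07,"y":-0.03,"z":-0.02,"fingers":-1},{"wx":0,"wy":0,"wz":0,"x":-0.08,"y":-0.04,"z":0,"fingers":-1},{"wx":0,"wy":0,"wz":0,"x":-0.08,"y":-0.04,"z":0,"fingers":-1},{"wx":0,"wy":0,"wz":0,"x":-0.08,"y":-0.04,"z":0,"fingers":-1},{"wx":0,"wy":0,"wz":0,"x":-0.08,"y":-0.04,"z":0,"fingers":-1}]'; python3 -m pendant '[{"wx":0,"wy":0,"wz":0,"x":-0.08,"y":-0.04,"z":0,"fingers":-1},{"wx":0,"wy":0,"wz":0,"x":-0.08,"y":-0.04,"z":0,"fingers":-1},{"wx":0,"wy":0,"wz":0,"x":-0.08,"y":-0.02,"z":0,"fingers":-1},{"wx":0,"wy":0,"wz":0,"x":0,"y":0,"z":0,"fingers":-1},{"wx":0,"wy":0,"wz":0,"x":0,"y":0,"z":0,"fingers":-1}]';python3 go.py; python3 - <<'E'
from station import ctrl
import cv2
for n,(x,y,w,h) in {"top":(195,180,150,90),"scene":(140,130,160,120)}.items():
    c=ctrl.camera(n); cv2.imwrite(f"pics/{n}8f.png",c["color"][:,:,::-1])
    cv2.imwrite(f"pics/{n}8.png",cv2.resize(c["color"][y:y+h,x:x+w,::-1],None,fx=5,fy=5,interpolation=cv2.INTER_CUBIC))
E
```

```text
time_s: 11.9
tool_pos: [0.6022, 0.2984, 0.0539]
orientation: [0.685, 0.728, 0.0, 0.0]
wrist_force: [-4.1, -1.2, 12.0]
finger_gap: -0.0
time_s: 12.4
tool_pos: [0.6017, 0.2982, 0.1769]
orientation: [0.685, 0.728, -0.0, -0.0]
wrist_force: [1.1, -0.4, -0.1]
finger_gap: 0.0006
time_s: 12.9
tool_pos: [0.5181, 0.0964, 0.1857]
orientation: [0.685, 0.728, 0.0, 0.0]
wrist_force: [1.1, 0.0, 0.2]
finger_gap: 0.0003
time_s: 13.4
tool_pos: [0.4765, -0.0254, 0.1857]
orientation: [0.686, 0.728, 0.0, 0.0]
wrist_force: [0.1, 0.6, -0.2]
finger_gap: 0.0006
t 13.4 pos [ 0.4765 -0.0254  0.1857] xdir 93.4 tilt 0.04 F [ 0.1  0.6 -0.2] gap 0.0006
```

View pics/top8f.png

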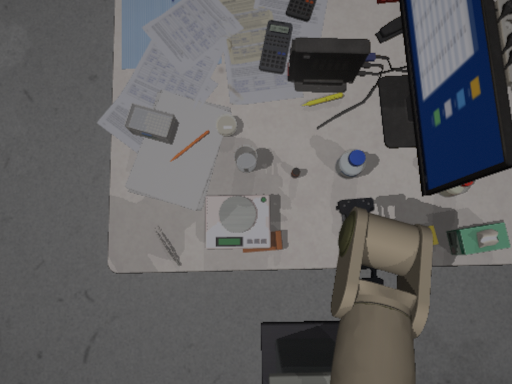

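View pics/scene8.png

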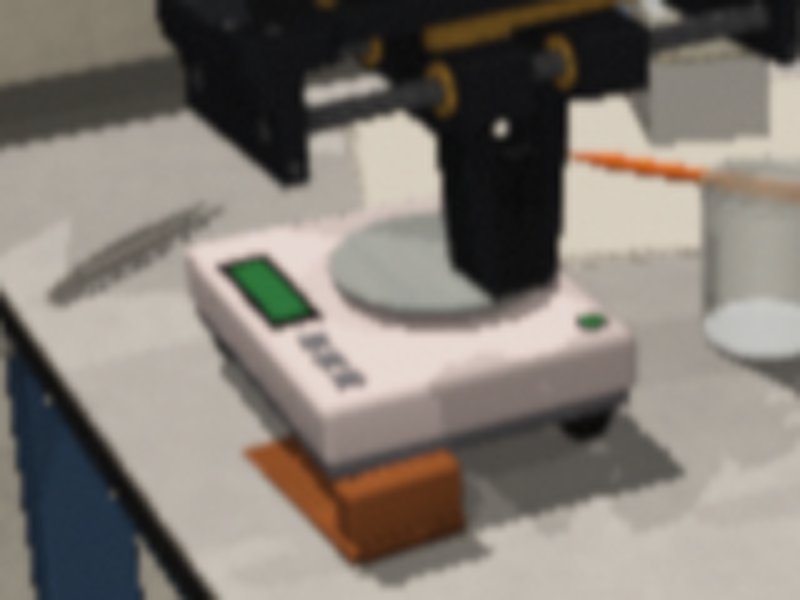

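View pics/top8.png

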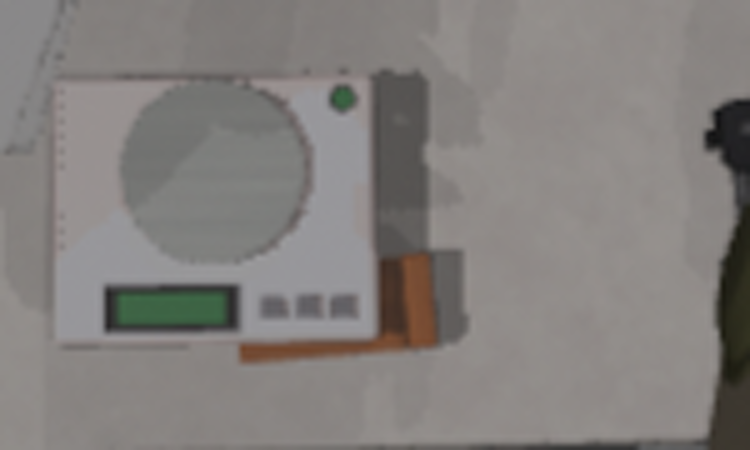

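The balance (edges at columns 53 to 378 in the enlarged top view) and the shim are exactly where they were before the press. The vial, beaker, bottle and forceps haven't moved, and the arm is clear, so I'm handing the job in.

```bash
python3 -c "
from station import ctrl
print(ctrl.job_done())"
```

```text
the job is handed in; nothing more can be done
None
```

The shim is under the short foot, the balance is level as far as I could measure, and I handed the job in at about 13.5 s. No verdict was reported.

- **Pushing:** I set the fingers nearly closed behind the tab, slid the shim about 105 mm along the bench, thin end first, and backed off. The push force read about 6 N at most, with nothing gripped or lifted.
- **Foot position:** after the push, the image fit put the foot at about x = -7 mm and y = +5 mm on the shim, inside the flat top. The balance moved about 2 mm.
- **Rock check:** pressing the far left corner gave a steady 12 N for over half a second. The fingertips stopped at z = 54 mm, the height for a level balance, and did not sink further.
- **Final pictures:** the shim and balance sit the same as before the press, the bystanders look unmoved, and the wrist force is back to noise.

Two checks were weaker:
- **Camera disagreement:** the wrist camera and the fixed cameras differed by 3 to 7 mm in y in absolute position. I relied on positions measured relative to each other, which agreed within about 5 mm.
- **Levelness:** the image fit could not tell level from tilted, so "level" rests on the foot position and the height and firmness of the press.

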